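Bumper check on a plywood rover

ROBOT

A 7-joint arm with a two-finger parallel gripper is mounted at the origin on the work surface. World frame = base frame: x ahead of the robot, y to its left, z up, the work surface at z = 0. Lengths are in m, angles in rad, forces in N, time in s.
With the tool pointing down it reaches from about 0.425 to 0.925 m from the base axis. Payload 6.8 kg.
Tool frame: the origin (TCP) lies on the centre line of the jaws, within the pads' length; the fingertips stand 14 mm ahead of it and the grasp point (between the pads) lies 5 mm behind it; z points along the fingers, y is the line along which they close (so a half turn about z gives the same grasp; the last joint's range is limited). The gripper opens to 85 mm and grips with 20 to 120 N. Pads are 22 mm wide; open, the fingers measure 114 mm over their backs; the gripper's body (76 mm by 85 mm) begins 54 mm behind the grasp point. The pads swing forward as they close: fully open they stand 13 mm farther back than shut.
Start: joints at [1.033, 0.477, 0.022, 1.555, -0.011, 1.109, -0.083], TCP at [0.281, -0.614, 0.245] pointing down, gripper open.
Joint ranges: [-2.96, 2.96], [-0.34, 2.1], [-1.41, 1.46], [0.24, 2.44], [-1.37, 4.51], [0.17, 1.92], [-2.96, 2.96]. Speed limits (rad/s): [2.39, 2.39, 3.14, 3.14, 3.14, 3.14, 3.14].

INTERFACE

Orientations are given as a unit quaternion [w, x, y, z].
In Python, from station import bot gives the robot as it stands. The module is installed in compiled form; this text tells all that it offers.
- The arm moves only by the tool drive_tool, never from a script. Its argument "commands" is a list of rows, each an object with "hand": the opening, from 0 (shut) to 1 (fully open); "translation": the shift along the world's x, y, z in mm, a list of three; "angular": the turn, a rotation vector about the world's x, y, z in rad, a list of three. In form: [{"hand": hand, "translation": [tx, ty, tz], "angular": [ax, ay, az]}, ...]. A call has 1 to 12 rows; each row is the pose to reach, as a shift and turn from the pose commanded when the call began; what a row does not reach only later rows make up. A row lasts 1/8 s, in which the tool goes at most 62.5 mm and 10.7 degrees, less where a joint would pass 70% of its speed; a pose out of reach is approached as far as the arm can. A call with a gripper value outside its range is refused whole. The fingers move at their own pace and stop on an object; "force" is the grip in N (left out, the last holds). Time passes only in rows, so rows that repeat a pose let the fingers close. It gives the time, the measured TCP pose, the force, the opening and the grip force at its end, in the units of the state.
- bot.get_obs(): the state, without advancing time (a new reading comes with each control period).
- bot.read_camera(name): name is "scene" or "top"; returns the picture (480x640x3 uint8, red, green, blue); there is no depth.
- bot.camera_model(name): a dict with "fx", "fy", "cx", "cy" (pixels), "view" (4x4, takes a point from world to camera coordinates). Camera axes: x right, y up, looking along -z (the intrinsics and any distortion apply to the point x, -y, -z); pixel columns grow to the right and rows downward; lengths in m; the calibration is good to about 2 mm. A picture is of the moment at which its call begins. camera_model takes no time and is no camera call.
- bot.hand_in(): hands the job in; it is judged then, once.
Trained networks look in the newest picture that a camera, given by its name, has taken for a name from the list of things; names that differ only in an ending like _2 or _b are one class to them, and where a whole thing is asked for, a point or a joint stands for the part that bears it (a point fixed in the world has none). Each returns a list of dicts, best first, with "score" (0 to 1); they miss things now and then, are a little off and sometimes report something else, mostly with a low value. They report only what shows in the picture. A call takes as long as a camera call.
- bot.find_in(camera, query): "position" ([column, row] in pixels, amid what is visible of it).
- bot.outline_of(camera, query): "pixels" (480x640 bool, what is visible of it) and "position" ([column, row] in pixels, amid what is visible of it).
The state is a dict: "t": time; "q": joint angles; "joint_vel": joint speeds; "joint_torque": joint torques, N m; "eef_pos": TCP position; "tool_rot": TCP orientation; "contact_force": force on the tool from outside, world axes, zero at the start; "torque": the same for the moment, N m; "gripper_width": opening from 0.0 (shut) to 1.0 (fully open); "grasp_force": force on a finger pad.
Only numpy, scipy, OpenCV 4.12 (cv2) and the standard library are available. Lean on these libraries where they do the work, as an engineer would, in place of code of your own. Each camera call takes 0.05 s, during which the arm holds its last target. There are 200 camera calls.

TASK

Run the bumper check on the plywood rover: with closed fingertips press the green button fully down and let it come up, then push the rover's blue bumper in as far as it goes and withdraw so that it springs out again. Work gently, neither shoving nor lifting the rover or the green button's box, and leave the red and yellow buttons, the black bumper and everything else on the bench alone.

Things in the scene. Friction and masses are not known exactly. Their poses are not given: they have to be found in the camera images.
- rover: Plywood rover, 2.2 kg, loose on four locked wheels; slides only above about 10 N. Origin: on the bench under its middle. Its front looks along its own -x (roughly to the arm), +y is its left as the arm sees it. Deck 200 x 150 mm, top at 86 mm, parts on it up to 108 mm; 204 mm wide over the wheels; mast at x = +65 mm reaches 240 mm. Two bumpers stand ahead of the front, 10 mm apart.
- blue_bumper_face (a point): Centre of the front face of the blue bumper: a block 80 mm wide, 40 mm high (22 to 62 mm above the bench), 16 mm thick, across the left (+y) half of the rover's front as the arm sees it. The face looks along the rover's -x and stands 45 mm ahead of its deck.
- blue_bumper (a joint): Travel of the blue bumper towards the rover's body (along the rover's +x): 0 m at rest, 0.008 m fully in. Sprung: it starts to move at 1 N, is fully in at 4 N, and comes out by itself.
- black_bumper_face (a point): Centre of the front face of the black bumper: a block 80 mm wide, 40 mm high (22 to 62 mm above the bench), 16 mm thick, across the right (-y) half of the rover's front as the arm sees it. The face looks along the rover's -x and stands 45 mm ahead of its deck.
- black_bumper (a joint): Travel of the black bumper towards the rover's body (along the rover's +x): 0 m at rest, 0.008 m fully in. Sprung: it starts to move at 1 N, is fully in at 4 N, and comes out by itself.
- green_box: Loose grey push-button box, 64 x 64 x 40 mm, about 0.4 kg, with a black collar (44 mm across, 12 mm high) and a round green cap on top. Origin: centre of its underside; z up. The three boxes differ only in the colour of the cap and swap places from start to start.
- green_button_top (a point): Centre of the top of the green cap (32 mm across), 62 mm above the bench, 22 mm above the box's top and 10 mm above the black collar.
- green_button (a joint): Travel of the green cap: 0 m at rest, 0.006 m fully down. Spring return: it starts to move at 1.5 N and is fully down at 5 N, and rises by itself.
- red_box: Loose grey push-button box, 64 x 64 x 40 mm, about 0.4 kg, with a black collar (44 mm across, 12 mm high) and a round red cap on top. Origin: centre of its underside; z up. The three boxes differ only in the colour of the cap and swap places from start to start.
- red_button_top (a point): Centre of the top of the red cap (32 mm across), 62 mm above the bench, 22 mm above the box's top and 10 mm above the black collar.
- red_button (a joint): Travel of the red cap: 0 m at rest, 0.006 m fully down. Spring return: it starts to move at 1.5 N and is fully down at 5 N, and rises by itself.
- yellow_box: Loose grey push-button box, 64 x 64 x 40 mm, about 0.4 kg, with a black collar (44 mm across, 12 mm high) and a round yellow cap on top. Origin: centre of its underside; z up. The three boxes differ only in the colour of the cap and swap places from start to start.
- yellow_button_top (a point): Centre of the top of the yellow cap (32 mm across), 62 mm above the bench, 22 mm above the box's top and 10 mm above the black collar.
- yellow_button (a joint): Travel of the yellow cap: 0 m at rest, 0.006 m fully down. Spring return: it starts to move at 1.5 N and is fully down at 5 N, and rises by itself.
- motor_near: Bystander: loose silver gear motor standing upright, 37 mm across, 64 mm high plus a thin 14 mm shaft, between the button boxes and the rover's front. Origin: centre of its underside.
- motor_left: Bystander: loose silver gear motor standing upright, 37 mm across, 64 mm high plus a thin 14 mm shaft, on the left of the bench. Origin: centre of its underside.
- spare_wheel: Bystander: loose black rubber wheel with a yellow hub lying flat, 64 mm across, 22 mm high. Origin: centre of its underside.
- battery_pack: Bystander: loose orange battery pack, 100 x 36 x 25 mm, long side along its x, on the right. Origin: centre of its underside.

How it is judged:
By the outcome, as a careful person would: the job done as asked, in the order asked, and still so for the second after the job is handed in, with the robot touching nothing.
It also fails if it takes over 48 s, if anything falls off the work surface, if the arm or the gripper's body presses on something with over 40 N, if the wrist force passes 120 N, or if a joint passes its speed limit or range.

## Working session

There is one attempt and no reset: what is moved stays moved. The work goes in short steps, Python scripts to look and compute and a tool call to move; the robot and the scene stay as the last step left them, time stands still between calls to the robot, and variables do not carry over. Pictures are saved under pics/ and viewed, at most 10 in all, crops included, and the job is handed in when it is done.

Besides the shell and the picture viewer there is one more tool, called as name([rows], argument=value, ...), one row to a line, values as JSON. drive_tool: Moves the arm, as the interface text tells. Its arguments: {"type":"object","properties":{"commands":{"type":"array","items":{"type":"object","properties":{"hand":{"type":"number"},"translation":{"type":"array","items":{"type":"number"}},"angular":{"type":"array","items":{"type":"number"}}}}},"force":{"type":"number"}},"required":["commands"]}

```bash
mkdir -p pics; cat > h.py <<'E'
from station import bot
import numpy as np, cv2
def ray(cam,px):
    m=bot.camera_model(cam); V=np.array(m["view"]); R=V[:3,:3]; c=-R.T@V[:3,3]
    d=np.array([(px[0]-m["cx"])/m["fx"],-(px[1]-m["cy"])/m["fy"],-1.])
    return c,R.T@d
def at(cam,px,z):
    c,d=ray(cam,px); return c+d*(z-c[2])/d[2]
def proj(cam,p):
    m=bot.camera_model(cam); V=np.array(m["view"]); q=V[:3,:3]@np.array(p)+V[:3,3]
    return m["cx"]+m["fx"]*q[0]/-q[2], m["cy"]-m["fy"]*q[1]/-q[2]
E
python3 - <<'E'
from h import *
np.set_printoptions(precision=4,suppress=True)
Z=dict(green_button_top=.062,red_button_top=.062,yellow_button_top=.062,blue_bumper_face=.042,black_bumper_face=.042,motor_near=.032,motor_left=.032,spare_wheel=.011,battery_pack=.012,rover=.086)
for c in("top","scene"):
    cv2.imwrite(f"pics/{c}.png",bot.read_camera(c)[:,:,::-1])
    m=bot.camera_model(c); print(c,{k:v for k,v in m.items() if k!="view"}); print(ray(c,(320,240)))
    for n,z in Z.items():
        print(n,[(round(r["score"],2),np.round(r["position"],1),at(c,r["position"],z)[:2]) for r in bot.find_in(c,n)[:2]])
o=bot.get_obs();print(o["t"],o["eef_pos"],o["tool_rot"],o["contact_force"])
E
```

```text
top {'fx': 517.1621085649599, 'fy': 517.1621085649599, 'cx': 310.5726718097566, 'cy': 237.19452949686416}
(array([0.3068, 0.0549, 1.3473]), array([ 0.1716, -0.013 , -0.9853]))
green_button_top [(0.69, array([472.9, 262.5]), array([ 0.4646, -0.3421])), (0.42, array([291.2, 255.2]), array([0.4937, 0.1112]))]
red_button_top []
yellow_button_top [(0.6, array([408.4, 281. ]), array([ 0.4221, -0.1789])), (0.44, array([169.2, 272.8]), array([0.4564, 0.417 ]))]
blue_bumper_face [(0.89, array([257.3, 257.3]), array([0.4932, 0.1985]))]
black_bumper_face [(0.53, array([291.4, 258. ]), array([0.4894, 0.1116]))]
motor_near [(0.48, array([363.2, 293.4]), array([ 0.3961, -0.0684]))]
motor_left [(0.82, array([169. , 271.6]), array([0.463, 0.426])), (0.26, array([295.6, 258.2]), array([0.49  , 0.1013]))]
spare_wheel [(0.81, array([163.3, 219.9]), array([0.6035, 0.4507])), (0.74, array([295.5, 258.5]), array([0.4921, 0.1023]))]
battery_pack [(0.82, array([463.5, 193.6]), array([ 0.6554, -0.347 ])), (0.7, array([406.3, 279.3]), array([ 0.4311, -0.1828]))]
rover [(0.61, array([273.6, 210.6]), array([0.6
[... 470 characters left out ...]
ray([0.491 , 0.1966]))]
black_bumper_face [(0.93, array([348.5, 263. ]), array([0.4913, 0.1072]))]
motor_near [(0.97, array([326.1, 202.3]), array([ 0.4093, -0.067 ])), (0.72, array([242.1, 153.7]), array([ 0.4668, -0.3364]))]
motor_left [(0.78, array([473.8, 357.6]), array([0.45  , 0.4236])), (0.48, array([325.9, 199.6]), array([ 0.4041, -0.074 ]))]
spare_wheel [(0.58, array([426.2, 424.1]), array([0.6053, 0.4519]))]
battery_pack [(0.87, array([178.3, 194.9]), array([ 0.6612, -0.3338]))]
rover [(0.95, array([314.9, 307. ]), array([0.6327, 0.1686])), (0.67, array([289.2, 183.7]), array([ 0.4693, -0.1279]))]
1.1 [ 0.2813 -0.6136  0.2453] [0.     0.977  0.2132 0.    ] [-0.5465  0.6085  0.3417]
```

View pics/top.png

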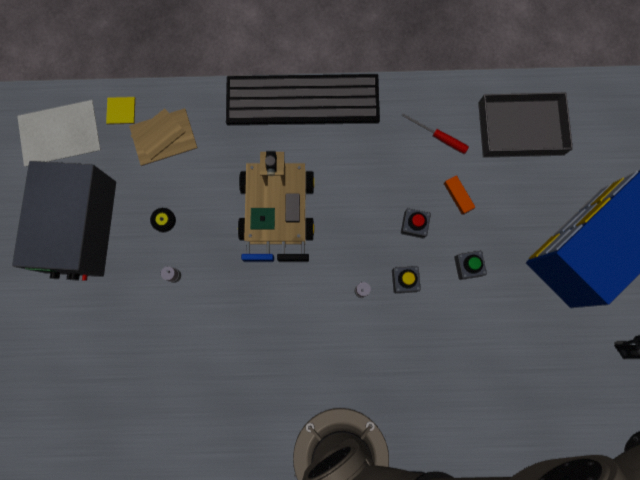

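View pics/scene.png

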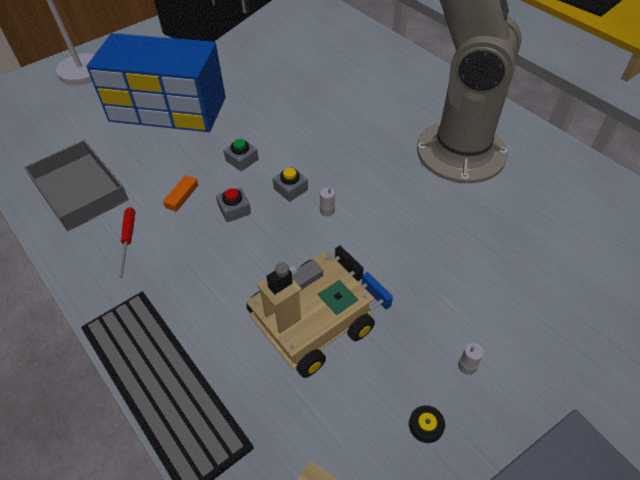

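```bash
cat > m.py <<'E'
from h import *
from scipy.optimize import least_squares
np.set_printoptions(precision=4,suppress=True)
def blob(c,h0,h1,box,s=110,v=50):
    im=cv2.imread(f"pics/{c}.png"); hsv=cv2.cvtColor(im,cv2.COLOR_BGR2HSV)
    x0,y0,x1,y1=box; m=cv2.inRange(hsv,(h0,s,v),(h1,255,255)); k=np.zeros_like(m);k[y0:y1,x0:x1]=m[y0:y1,x0:x1]
    return k
def cen(k):
    M=cv2.moments(k,True); return np.array([M["m10"],M["m01"]])/M["m00"],M["m00"],0.5*np.arctan2(2*M["mu11"],M["mu20"]-M["mu02"])
def tri(p):
    A=[];b=[]
    for c in p:
        o,d=ray(c,p[c]);d=d/np.linalg.norm(d);P=np.eye(3)-np.outer(d,d);A.append(P);b.append(P@o)
    return np.linalg.lstsq(np.vstack(A),np.hstack(b),rcond=None)[0]
g={}
for c,b in(("top",(455,245,495,280)),("scene",(222,130,262,165))):
    k=blob(c,45,85,b); g[c],a,_=cen(k); print("green",c,g[c],a,at(c,g[c],.060))
print("tri",tri(g))
B={}
for c,b in(("top",(235,245,280,270)),("scene",(355,265,400,315))):
    k=blob(c,100,125,b); B[c]=cen(k); print("blue",c,B[c],at(c,B[c][0],.050),cv2.minAreaRect(cv2.findNonZero(k)))
print("tri",tri({c:B[c][0] for c in B}))
def sil(c,x,y,t):
    R=np.array([[np.cos(t),-np.sin(t)],[np.sin(t),np.cos(t)]])
    P=[proj(c,[*(R@[dx,dy]+[x,y]),z]) for dx in(0,.016) for dy in(-.04,.04) for z in(.022,.062)]
    h=cv2.convexHull(np.float32(P)); k=np.zeros((4800//2,3200),np.uint8); cv2.fillPoly(k,[np.int32(np.round(h*5+2))],1)
    q,a,th=cen(k); return (q-2)/5,a/25,th
def res(p,cs=("top","scene")):
    r=[]
    for c in cs:
        q,a,th=sil(c,*p); r+=[*(q-B[c][0]),20*np.sin(th-B[c][2])]
    return np.array(r)
for cs in(("top",),("top","scene")):
    s=least_squares(res,[.48,.197,0],args=(cs,),diff_step=.02,x_scale=[.01,.01,.1]); print(cs,s.x,s.fun,[sil(c,*s.x)[1] for c in cs])
t=cv2.imread("pics/top.png");s_=cv2.imread("pics/scene.png")
a=cv2.resize(t[140:280,225:325],None,fx=4,fy=4,interpolation=cv2.INTER_CUBIC);b=cv2.resize(s_[240:325,300:400],None,fx=4,fy=4,interpolation=cv2.INTER_CUBIC)
o=np.zeros((560,800,3),np.uint8);o[:,:400]=a;o[:340,400:]=b;cv2.imwrite("pics/crop.png",o)
# obstacles: cabinet corner footprints
print("cab",at("top",(528,262),.15),at("top",(575,305),.15),at("scene",(210,131),0),at("scene",(108,120),0))
o=bot.outline_of("top","motor_near")
for r in o[:2]:print(r["score"],r["position"],at("top",r["position"],.05))
E
python3 m.py
```

```text
green top [474.4786 262.7863] 117.0 [ 0.464  -0.3466  0.06  ]
green scene [238.8899 143.7339] 109.0 [ 0.4668 -0.3446  0.06  ]
tri [ 0.4647 -0.348   0.0564]
blue top (array([256.7487, 256.4974]), 191.0, np.float64(-0.0005208688037152082)) [0.4942 0.1991 0.05  ] ((257.0, 256.5), (32.0, 5.0), 0.0)
blue scene (array([377.0903, 289.8994]), 487.0, np.float64(0.83708326592085)) [0.4954 0.2005 0.05  ] ((376.5, 290.0), (41.719295501708984, 13.435027122497559), 45.0)
tri [0.4944 0.1994 0.0478]
('top',) [0.4876 0.1997 0.    ] [-0.1124 -0.2042 -0.2196] [284.24]
('top', 'scene') [0.4852 0.1976 0.    ] [ 0.674   0.6987 -0.3446 -0.1419  0.7599 -0.4723] [284.44, 633.56]
cab [ 0.452  -0.4427  0.15  ] [ 0.3506 -0.5402  0.15  ] [ 0.466  -0.5025  0.    ] [ 0.6625 -0.7298  0.    ]
0.74 [364.8, 293.1] [ 0.3955 -0.0707  0.05  ]
```

View pics/crop.png

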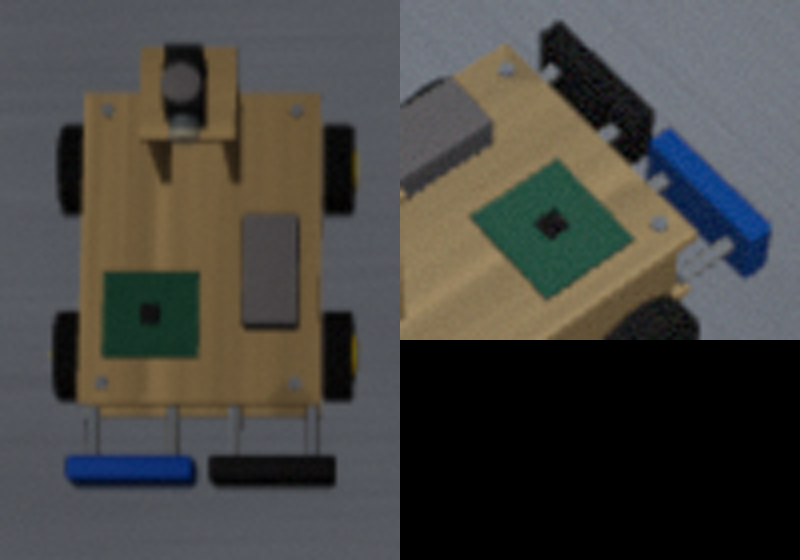

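```bash
cat >> m.py <<'E'
print("----")
C=lambda u,v:(225+(u+.5)/4-.5,140+(v+.5)/4-.5)
def ln(n,p,q,z):
    P,Q=at("top",C(*p),z),at("top",C(*q),z); d=Q-P; print(n,P,Q,np.linalg.norm(d),np.degrees(np.arctan2(d[0],-d[1])))
ln("deck front",(78,405),(322,405),.086); ln("deck back",(84,93),(320,93),.086)
ln("bumpers back edge",(66,457),(335,457),.062);ln("lower front",(70,486),(333,486),.022)
best=min(((np.sum(res([x,y,t])**2),x,y,t) for x in np.arange(.482,.4931,.001) for y in np.arange(.194,.2041,.002) for t in np.radians(np.arange(-6,6.1,1))))
print(best,np.degrees(best[3]),res(best[1:]))
E
python3 m.py | sed -n '/----/,$p'
```

```text
----
deck front [0.5288 0.2262 0.086 ] [0.5252 0.0751 0.086 ] 0.1511777626912204 -1.3647642136758054
deck back [0.7304 0.2225 0.086 ] [0.7266 0.0722 0.086 ] 0.1502999357828771 -1.448545225619785
bumpers back edge [0.5   0.237 0.062] [0.496 0.068 0.062] 0.169072710971298 -1.3512404429986709
lower front [0.487 0.24  0.022] [0.483  0.0701 0.022 ] 0.17001726257720678 -1.3437510624602609Traceback (most recent call last):
  File "m.py", line 48, in <module>
    best=min(((np.sum(res([x,y,t])**2),x,y,t) for x in np.arange(.482,.4931,.001) for y in np.arange(.194,.2041,.002) for t in np.radians(np.arange(-6,6.1,1))))
  File "m.py", line 48, in <genexpr>
    best=min(((np.sum(res([x,y,t])**2),x,y,t) for x in np.arange(.482,.4931,.001) for y in np.arange(.194,.2041,.002) for t in np.radians(np.arange(-6,6.1,1))))
                      ~~~^^^^^^^^^
  File "m.py", line 31, in res
    q,a,th=sil(c,*p); r+=[*(q-B[c][0]),20*np.sin(th-B[c][2])]
           ~~~^^^^^^
  File "m.py", line 25, in sil
    P=[proj(c,[*(R@[dx,dy]+[x,y]),z]) for dx in(0,.016) for dy in(-.04,.04) for z in(.022,.062)]
       ~~~~^^^^^^^^^^^^^^^^^^^^^^^^^^
  File "h.py", line 10, in proj
    m=bot.camera_model(cam); V=np.array(m["view"]); q=V[:3,:3]@np.array(p)+V[:3,3]
ValueError: time passes only in moves, steps and waits
```

drive_tool([
  {"hand": 0, "translation": [0, 50, 0], "angular": [0, 0, -0.08]},
  {"hand": 0, "translation": [0, 105, 0], "angular": [0, 0, -0.16]},
  {"hand": 0, "translation": [0, 160, 0], "angular": [0, 0, -0.24]},
  {"hand": 0, "translation": [0, 215, 0], "angular": [0, 0, -0.32]},
  {"hand": 0, "translation": [0, 267, 0], "angular": [0, 0, -0.4]},
  {"hand": 0, "translation": [50, 267, -20], "angular": [0, 0, -0.454]},
  {"hand": 0, "translation": [100, 267, -40], "angular": [0, 0, -0.454]},
  {"hand": 0, "translation": [150, 267, -70], "angular": [0, 0, -0.454]},
  {"hand": 0, "translation": [184, 267, -110], "angular": [0, 0, -0.454]},
  {"hand": 0, "translation": [184, 267, -140], "angular": [0, 0, -0.454]},
  {"hand": 0, "translation": [184, 267, -140], "angular": [0, 0, -0.454]},
  {"hand": 0, "translation": [184, 267, -140], "angular": [0, 0, -0.454]},
])

```text
t: 2.7
eef_pos: [0.4654, -0.3473, 0.1065]
tool_rot: [0.0, 1.0, -0.012, 0.0]
contact_force: [-0.6, 0.5, 0.3]
gripper_width: 0.003
grasp_force: 0.0
```

drive_tool([
  {"hand": 0, "translation": [0, 0, -15], "angular": [0, 0, 0]},
  {"hand": 0, "translation": [0, 0, -26], "angular": [0, 0, 0]},
  {"hand": 0, "translation": [0, 0, -30], "angular": [0, 0, 0]},
  {"hand": 0, "translation": [0, 0, -32], "angular": [0, 0, 0]},
  {"hand": 0, "translation": [0, 0, -34], "angular": [0, 0, 0]},
  {"hand": 0, "translation": [0, 0, -34], "angular": [0, 0, 0]},
])

```text
t: 3.45
eef_pos: [0.4649, -0.3465, 0.0714]
tool_rot: [-0.0, 1.0, -0.012, -0.0]
contact_force: [-2.9, 2.0, 4.1]
gripper_width: -0.004
grasp_force: 2.0
```

```bash
python3 - <<'E'
from h import *
im=[bot.read_camera(c)[:,:,::-1] for c in("top","scene")]
o=np.hstack([cv2.resize(im[0][220:300,430:510],(400,400),interpolation=2),cv2.resize(im[1][105:185,200:280],(400,400),interpolation=2)])
cv2.imwrite("pics/press.png",o)
E
```

```text
(no output)
```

View pics/press.png

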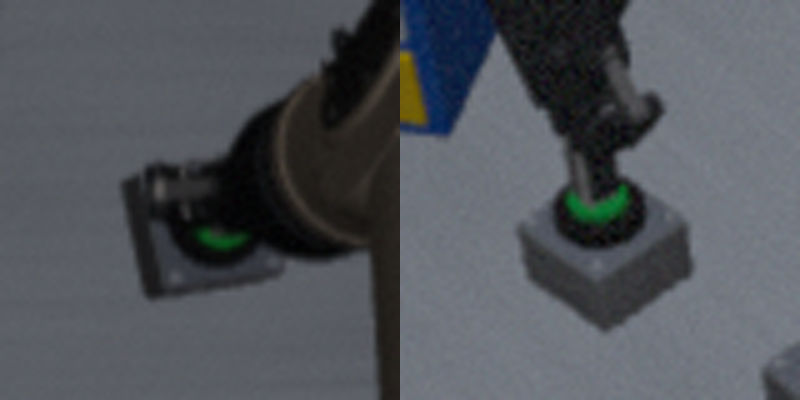

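The tips rest on the green cap (scene crop about 595,195), well inside the collar, and the cap is partly down. I'll press a little further.

drive_tool([
  {"hand": 0, "translation": [0, 0, -1], "angular": [0, 0, 0]},
  {"hand": 0, "translation": [0, 0, -2], "angular": [0, 0, 0]},
  {"hand": 0, "translation": [0, 0, -2], "angular": [0, 0, 0]},
])

```text
t: 3.92
eef_pos: [0.4654, -0.3468, 0.07]
tool_rot: [0.0, 1.0, -0.012, 0.0]
contact_force: [-4.6, 1.8, 11.6]
gripper_width: 0.003
grasp_force: 5.3
```

drive_tool([
  {"hand": 0, "translation": [0, 0, 5], "angular": [0, 0, 0]},
  {"hand": 0, "translation": [0, 0, 12], "angular": [0, 0, 0]},
  {"hand": 0, "translation": [0, 0, 50], "angular": [0, 0, 0]},
  {"hand": 0, "translation": [0, 0, 100], "angular": [0, 0, 0]},
  {"hand": 0, "translation": [0, 10, 140], "angular": [0, 0, 0]},
  {"hand": 0, "translation": [0, 60, 140], "angular": [0, 0, 0]},
])

```text
t: 4.68
eef_pos: [0.4675, -0.29, 0.2133]
tool_rot: [0.003, 1.0, -0.015, 0.004]
contact_force: [0.8, 1.3, -1.0]
gripper_width: -0.002
grasp_force: 0.0
```

```bash
python3 - <<'E'
from h import *
im=bot.read_camera("scene")[:,:,::-1]; cv2.imwrite("pics/rel.png",im)
hsv=cv2.cvtColor(im,cv2.COLOR_BGR2HSV); m=cv2.inRange(hsv,(45,110,50),(85,255,255))[130:165,222:262]
M=cv2.moments(m,True);print(M["m00"],M["m10"]/M["m00"]+222,M["m01"]/M["m00"]+130)
E
```

```text
109.0 238.90825688073394 143.8348623853211
```

drive_tool([
  {"hand": 0, "translation": [0, 60, 0], "angular": [0, 0, 0]},
  {"hand": 0, "translation": [0, 120, 0], "angular": [0, 0, 0]},
  {"hand": 0, "translation": [0, 180, 0], "angular": [0, 0, 0]},
  {"hand": 0, "translation": [-10, 240, 0], "angular": [0, 0, 0]},
  {"hand": 0, "translation": [-15, 300, 0], "angular": [0, 0, 0]},
  {"hand": 0, "translation": [-20, 360, 0], "angular": [0, 0, 0]},
  {"hand": 0, "translation": [-25, 420, 0], "angular": [0, 0, 0]},
  {"hand": 0, "translation": [-25, 470, 0], "angular": [0, 0, 0]},
  {"hand": 0, "translation": [-25, 486, -20], "angular": [0, 0, 0]},
  {"hand": 0, "translation": [-25, 486, -50], "angular": [0, 0, 0]},
  {"hand": 0, "translation": [-25, 486, -60], "angular": [0, 0, 0]},
  {"hand": 0, "translation": [-25, 486, -60], "angular": [0, 0, 0]},
])

```text
t: 6.22
eef_pos: [0.4402, 0.1991, 0.1491]
tool_rot: [0.0, 1.0, -0.012, -0.0]
contact_force: [-0.4, -0.1, 0.1]
gripper_width: 0.003
grasp_force: 0.0
```

drive_tool([
  {"hand": 0, "translation": [0, 0, -40], "angular": [0, 0, 0]},
  {"hand": 0, "translation": [0, 0, -75], "angular": [0, 0, 0]},
  {"hand": 0, "translation": [0, 0, -97], "angular": [0, 0, 0]},
  {"hand": 0, "translation": [0, 0, -97], "angular": [0, 0, 0]},
  {"hand": 0, "translation": [14, 0, -97], "angular": [0, 0, 0]},
  {"hand": 0, "translation": [24, 0, -97], "angular": [0, 0, 0]},
  {"hand": 0, "translation": [28, 0, -97], "angular": [0, 0, 0]},
  {"hand": 0, "translation": [28, 0, -97], "angular": [0, 0, 0]},
])

```text
t: 7.22
eef_pos: [0.4688, 0.1993, 0.0526]
tool_rot: [-0.0, 1.0, -0.012, 0.0]
contact_force: [-0.0, -1.0, 0.5]
gripper_width: -0.001
grasp_force: 0.0
```

```bash
python3 - <<'E'
from h import *
im=[bot.read_camera(c)[:,:,::-1] for c in("top","scene")]
o=np.hstack([cv2.resize(im[0][200:300,225:325],(400,400),interpolation=2),cv2.resize(im[1][240:340,310:410],(400,400),interpolation=2)])
cv2.imwrite("pics/pre.png",o); print(bot.get_obs()["contact_force"])
E
```

```text
[-0.07704726 -0.10181884  0.52337868]
```

View pics/pre.png

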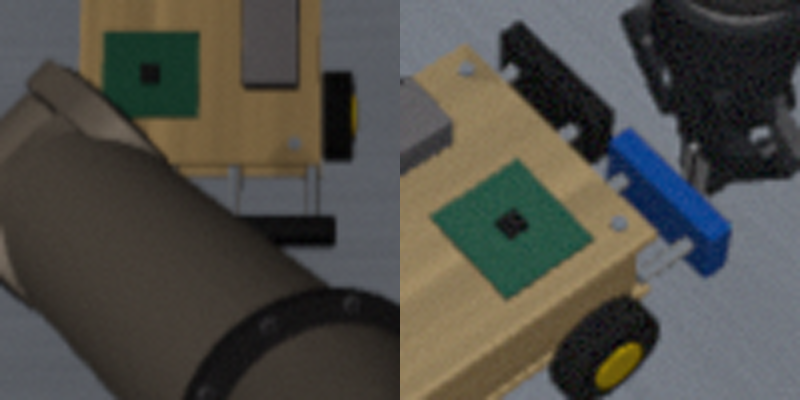

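The fingers stand just short of the middle of the blue bumper (right crop about 695,165), clear of the black one. I'll advance in small steps.

drive_tool([
  {"hand": 0, "translation": [2, 0, 0], "angular": [0, 0, 0]},
  {"hand": 0, "translation": [4, 0, 0], "angular": [0, 0, 0]},
  {"hand": 0, "translation": [6, 0, 0], "angular": [0, 0, 0]},
  {"hand": 0, "translation": [6, 0, 0], "angular": [0, 0, 0]},
])

```text
t: 7.82
eef_pos: [0.4744, 0.1994, 0.0523]
tool_rot: [0.0, 1.0, -0.012, 0.0]
contact_force: [-0.3, 0.7, -0.2]
gripper_width: 0.001
grasp_force: 0.0
```

drive_tool([
  {"hand": 0, "translation": [1, 0, 0], "angular": [0, 0, 0]},
  {"hand": 0, "translation": [2, 0, 0], "angular": [0, 0, 0]},
  {"hand": 0, "translation": [2, 0, 0], "angular": [0, 0, 0]},
])

```text
t: 8.2
eef_pos: [0.476, 0.1994, 0.0522]
tool_rot: [0.0, 1.0, -0.012, -0.0]
contact_force: [-2.1, -0.2, 1.0]
gripper_width: 0.003
grasp_force: 0.8
```

drive_tool([
  {"hand": 0, "translation": [1, 0, 0], "angular": [0, 0, 0]},
  {"hand": 0, "translation": [2, 0, 0], "angular": [0, 0, 0]},
  {"hand": 0, "translation": [2, 0, 0], "angular": [0, 0, 0]},
])

```text
t: 8.57
eef_pos: [0.4781, 0.1993, 0.0522]
tool_rot: [0.0, 1.0, -0.012, -0.0]
contact_force: [-2.6, 0.4, 1.5]
gripper_width: 0.003
grasp_force: 1.1
```

drive_tool([
  {"hand": 0, "translation": [1, 0, 0], "angular": [0, 0, 0]},
  {"hand": 0, "translation": [2, 0, 0], "angular": [0, 0, 0]},
  {"hand": 0, "translation": [2, 0, 0], "angular": [0, 0, 0]},
])

```text
t: 8.95
eef_pos: [0.4802, 0.1992, 0.0522]
tool_rot: [0.0, 1.0, -0.012, -0.0]
contact_force: [-3.2, -0.9, 2.1]
gripper_width: -0.003
grasp_force: 1.5
```

drive_tool([
  {"hand": 0, "translation": [1, 0, 0], "angular": [0, 0, 0]},
  {"hand": 0, "translation": [1, 0, 0], "angular": [0, 0, 0]},
])

```text
t: 9.2
eef_pos: [0.4812, 0.1993, 0.0522]
tool_rot: [0.0, 1.0, -0.012, -0.0]
contact_force: [-3.3, -0.7, 2.4]
gripper_width: 0.002
grasp_force: 1.7
```

drive_tool([
  {"hand": 0, "translation": [1, 0, 0], "angular": [0, 0, 0]},
  {"hand": 0, "translation": [1, 0, 0], "angular": [0, 0, 0]},
])

```text
t: 9.45
eef_pos: [0.4822, 0.1992, 0.0522]
tool_rot: [0.0, 1.0, -0.012, -0.0]
contact_force: [-3.9, -0.7, 1.3]
gripper_width: -0.0
grasp_force: 1.9
```

drive_tool([
  {"hand": 0, "translation": [0.5, 0, 0], "angular": [0, 0, 0]},
  {"hand": 0, "translation": [0.5, 0, 0], "angular": [0, 0, 0]},
])

```text
t: 9.7
eef_pos: [0.4826, 0.1992, 0.0522]
tool_rot: [0.0, 1.0, -0.012, -0.0]
contact_force: [-3.7, -1.1, 1.7]
gripper_width: 0.001
grasp_force: 2.0
```

drive_tool([
  {"hand": 0, "translation": [0.5, 0, 0], "angular": [0, 0, 0]},
  {"hand": 0, "translation": [0.5, 0, 0], "angular": [0, 0, 0]},
])

```text
t: 9.95
eef_pos: [0.4828, 0.1992, 0.0522]
tool_rot: [0.0, 1.0, -0.012, -0.0]
contact_force: [-5.4, -1.5, 1.9]
gripper_width: 0.004
grasp_force: 2.6
```

drive_tool([
  {"hand": 0, "translation": [0.3, 0, 0], "angular": [0, 0, 0]},
  {"hand": 0, "translation": [0.3, 0, 0], "angular": [0, 0, 0]},
  {"hand": 0, "translation": [0.3, 0, 0], "angular": [0, 0, 0]},
])

```text
t: 10.32
eef_pos: [0.4828, 0.1992, 0.0522]
tool_rot: [0.0, 1.0, -0.012, -0.001]
contact_force: [-5.9, -0.7, 3.5]
gripper_width: 0.0
grasp_force: 3.0
```

Bottomed out: the force is rising and the tool no longer moves. Withdrawing.

drive_tool([
  {"hand": 0, "translation": [-3, 0, 0], "angular": [0, 0, 0]},
  {"hand": 0, "translation": [-8, 0, 0], "angular": [0, 0, 0]},
  {"hand": 0, "translation": [-20, 0, 0], "angular": [0, 0, 0]},
  {"hand": 0, "translation": [-40, 0, 0], "angular": [0, 0, 0]},
  {"hand": 0, "translation": [-40, 0, 30], "angular": [0, 0, 0]},
  {"hand": 0, "translation": [-40, 0, 80], "angular": [0, 0, 0]},
  {"hand": 0, "translation": [-40, 0, 130], "angular": [0, 0, 0]},
  {"hand": 0, "translation": [-40, -60, 150], "angular": [0, 0, 0]},
  {"hand": 0, "translation": [-40, -120, 150], "angular": [0, 0, 0]},
  {"hand": 0, "translation": [-40, -180, 150], "angular": [0, 0, 0]},
  {"hand": 0, "translation": [-40, -240, 150], "angular": [0, 0, 0]},
  {"hand": 0, "translation": [-40, -240, 150], "angular": [0, 0, 0]},
])

```text
t: 11.82
eef_pos: [0.4434, -0.0452, 0.2026]
tool_rot: [0.001, 1.0, -0.016, 0.001]
contact_force: [-0.0, 0.6, -0.7]
gripper_width: 0.0
grasp_force: 0.0
```

```bash
python3 - <<'E'
from h import *
for c,b in(("top",(235,245,280,270)),("scene",(355,265,400,315))):
    im=bot.read_camera(c)[:,:,::-1]; old=cv2.imread(f"pics/{c}.png"); x0,y0,x1,y1=b
    for i in(old,im):
        m=cv2.inRange(cv2.cvtColor(i,cv2.COLOR_BGR2HSV),(100,110,50),(125,255,255))[y0:y1,x0:x1]; M=cv2.moments(m,True);print(c,M["m00"],M["m10"]/M["m00"]+x0,M["m01"]/M["m00"]+y0)
    cv2.imwrite(f"pics/end_{c}.png",im)
    if c=="top": s=(slice(135,250),slice(230,320))
    else: s=(slice(250,380),slice(240,350))
    t=old[s].astype(np.float32).mean(2);n=im[s].astype(np.float32).mean(2); print("shift px",cv2.phaseCorrelate(t,n,cv2.createHanningWindow(t.shape[::-1],cv2.CV_32F)))
print(bot.get_obs()["contact_force"])
E
```

```text
top 191.0 256.74869109947645 256.4973821989529
top 192.0 256.6770833333333 256.515625
shift px ((-0.023991005987177516, -0.025602861987785275), 0.979215454172205)
scene 487.0 377.0903490759754 289.8993839835729
scene 487.0 377.0698151950719 289.9609856262834
shift px ((0.0006455096636130975, 0.3577013493800081), 1.0250584620016592)
[ 0.07076424 -0.23319581  0.10094779]
```

View pics/end_scene.png

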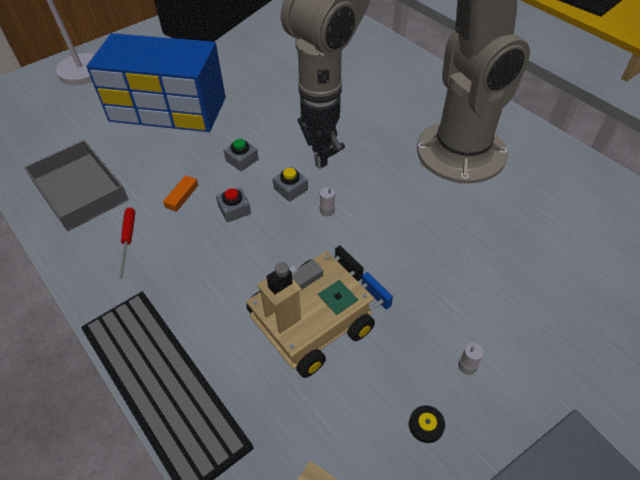

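The blue bumper is out again (377,290), nothing else has moved, and the arm is clear. Handing in.

```bash
python3 -c "
from station import bot
print(bot.hand_in())"
```

```text
the job is handed in; nothing more can be done
None
```

The bumper check is done and handed in at about 12 s: the green button was pressed fully down and came back up, then the blue bumper was pushed in to its stop and sprang out again. In the camera images the rover and the green cap are back where they started, and nothing else looks moved.

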